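# Turn a doming plate over against the bench stop

## Task

Turn the brass doming plate over, by pushing it only, so that its hollows face up: slide it against the swept front of the steel turning stop until it tips up and stays leaning steeply on the stop by itself, let go of it, then push its raised edge back so that the plate falls over and lies flat on the bench in front of the stop. Never pick the plate up or carry it, and leave the other things on the bench where they are.

Things in the scene. Friction and masses are not known exactly. Their poses are not given: they have to be found in the camera images.
- plate_center (a point): centre of the loose brass doming plate, 70 x 84 x 8 mm, 0.22 to 0.38 kg. x axis along its 70 mm sides, at the start pointing towards the stop within about 0.2 rad; y along its 84 mm sides; z out of the smooth face (up at the start, down once turned over). The other face has twelve shallow round hollows, flush for contact.
- plate_edge_near (a point): middle of the 84 mm edge that faces away from the stop at the start (35 mm from the centre, half-way up the 8 mm thickness): the edge to push first; it stays down on the bench
- plate_edge_far (a point): middle of the 84 mm edge that faces the stop at the start (35 mm from the centre, half-way up the thickness): it climbs the stop and is then pushed back from behind. When the near edge has come within 4 mm of the stop's foot line the plate leans at about 62 degrees and stays when let go; this point is then about 64 mm high, just behind the stop's back (x about 28 mm).
- turning_stop: fixed polished-steel rail (friction about 0.3; elsewhere about 0.6), 116 mm long along its y axis, 38 mm high, with a low bolted foot (to 10 mm high, set back 14 mm) at each end, 156 mm in all. Origin on the bench, middle of the foot line of its swept front; x axis level, from the front into the rail (the way to push); z up. The bench is free for 70 mm behind it.
- stop_ridge (a point): middle of the stop's top, 38 mm above the bench. In the stop's x, z (mm) the front sweeps up through (0,0), (9,8), (14.5,17), (17.4,26), (19.5,37); the top is 5 mm wide, the back upright at x = 25. A plate pushed along +x climbs this front.
- lid_black: loose black screw lid, 52 mm across, 16 mm high, beside the stop, about 110 mm along its +y; origin under its centre. Leave alone
- bench_block: loose steel block 56 x 56 x 31 mm at the right of the bench; origin under its centre. Leave alone
- pliers_flat: loose pliers with red handles, 140 mm long, 10 mm high, at the right of the bench; origin under the middle. Leave alone
- caliper: loose sliding caliper, 170 x 54 x 5 mm, at the left of the bench; origin under the middle. Leave alone
- tweezers_1: loose steel tweezers, 124 mm long, 8 mm high, at the left of the bench; origin under the middle. Leave alone
- tin_small: loose plain tin, 47 mm across, 50 mm high, at the back right; origin under its centre. Leave alone
Not all that is in view belongs to the job. There is more than one size of the part that bears plate_center; the job needs the middle-sized.

How it is judged:
By the outcome, as a careful person would: the job done as asked, in the order asked, and still so for the second after the job is handed in, with the robot touching nothing.
It also fails if it takes over 72 s, if anything falls off the work surface, if the arm or the gripper's body presses on something with over 40 N, if the wrist force passes 120 N, or if a joint passes its speed limit or range.

## Robot

A 7-joint arm with a two-finger parallel gripper is mounted at the origin on a cart in front of the work surface, level with it; the furniture and walls round the work are solid. World frame = base frame: x ahead of the robot, y to its left, z up, the work surface at z = 0. Lengths are in m, angles in rad, forces in N, time in s.
With the tool pointing down it reaches from about 0.425 to 0.925 m from the base axis. Payload 6.8 kg.
Tool frame: the origin (TCP) lies midway between the tips of the shut fingers; the grasp point (between the pads) lies 19 mm behind it; z points along the fingers, y is the line along which they close (so a half turn about z gives the same grasp; the last joint's range is limited). The gripper opens to 85 mm and grips with 20 to 120 N. Pads are 22 mm wide; open, the fingers measure 114 mm over their backs; the gripper's body (76 mm by 85 mm) begins 54 mm behind the grasp point. The pads swing forward as they close: fully open they stand 13 mm farther back than shut.
Start: joints at [-1.316, 0.477, 0.022, 1.555, -0.011, 1.109, -0.083], TCP at [0.24, 0.631, 0.231] pointing down, gripper open.
Joint ranges: [-2.96, 2.96], [-0.34, 2.1], [-1.41, 1.46], [0.24, 2.44], [-1.37, 4.51], [0.17, 1.92], [-2.96, 2.96]. Speed limits (rad/s): [2.39, 2.39, 3.14, 3.14, 3.14, 3.14, 3.14].

## Interface

Orientations are given as a rotation vector (axis times angle).
In Python, from bench import r gives the robot as it stands. The module is installed in compiled form; this text tells all that it offers.
- The arm moves only by the tool apply_moves, never from a script. Its argument "rows" is a list of rows, each a list of 6 numbers: the shift along the tool's x, y, z scaled (see below), then the turn, a rotation vector about the tool's x, y, z scaled (see below). A call has 1 to 5 rows; each row is the pose to reach, as a shift and turn from the pose commanded when the call began, along the tool's axes at that moment; what a row does not reach only later rows make up. The controller multiplies each number of a shift by 0.25 m and each number of a turn by 90 degrees. A row lasts 1/8 s, in which the tool goes at most 62.5 mm and 10.7 degrees, less where a joint would pass 70% of its speed; a pose out of reach is approached as far as the arm can. A call with a number of a shift or a turn outside -1 to 1 is refused whole. A call with a gripper value outside its range is refused whole. "claw" is the opening, from 0 (shut) to 1 (fully open), set as the call begins (left out, the last holds). The fingers move at their own pace and stop on an object; "newtons" is the grip in N (left out, the last holds). Time passes only in rows, so rows that repeat a pose let the fingers close. It gives the time, the measured TCP pose, the force, the opening and the grip force at its end, in the units of the state.
- r.get_obs(): the state, without advancing time (a new reading comes with each control period).
- r.grab_frame(name): name is "side" or "top"; returns a dict with "pixels" (384x512x3 uint8, red, green, blue), "intrinsics" (3x3 intrinsics, pixels), "eye" and "attitude" of the camera in the world. Camera axes: x right, y up, looking along -z (the intrinsics and any distortion apply to the point x, -y, -z); pixel columns grow to the right and rows downward; lengths in m; the calibration is good to about 2 mm. A picture is of the moment at which its call begins. There is no depth.
- r.hand_in(): hands the job in; it is judged then, once.
Trained networks look in a picture, given as the dict that the camera call returned (one of the last four; its "shot" number tells which), for a name from the list of things; names that differ only in an ending like _2 or _b are one class to them, and where a whole thing is asked for, a point or a joint stands for the part that bears it (a point fixed in the world has none). Each returns a list of dicts, best first, with "conf" (0 to 1); they miss things now and then, are a little off and sometimes report something else, mostly with a low value. They report only what shows in the picture. A call takes as long as a camera call. They do not tell look-alikes from the thing itself.
- r.search_frame(picture, thing): "rect" ([left, top, width, height] in pixels, round what is visible of it).
- r.outline_of(picture, thing): "pixels" (384x512 bool, what is visible of it) and "rect" ([left, top, width, height] in pixels, round what is visible of it).
- r.landmark_of(picture, thing): "point" ([column, row] in pixels: a listed point, or the origin of a listed thing).
The state is a dict: "clock": time; "joints": joint angles; "qvel": joint speeds; "tau": joint torques, N m; "tcp_pos": TCP position; "orientation": TCP orientation; "contact_force": force on the tool from outside, world axes, zero at the start; "moment": the same for the moment, N m; "grip_width": finger opening in m; "gripper_force": force on a finger pad.
Only numpy, scipy, OpenCV 4.12 (cv2) and the standard library are available. Lean on these libraries where they do the work, as an engineer would, in place of code of your own. Each camera call takes 0.05 s, during which the arm holds its last target. There are 200 camera calls.

## Working session

There is one attempt and no reset: what is moved stays moved. The work goes in short steps, Python scripts to look and compute and a tool call to move; the robot and the scene stay as the last step left them, time stands still between calls to the robot, and variables do not carry over. Pictures are saved under pics/ and viewed, at most 10 in all, crops included, and the job is handed in when it is done.

Besides the shell and the picture viewer there is one more tool, called after ">>>" as name([rows], argument=value, ...), one row to a line, values as JSON. apply_moves: Moves the arm, as the interface text tells. Its arguments: {"type":"object","properties":{"rows":{"type":"array","items":{"type":"array","items":{"type":"number"}}},"claw":{"type":"number"},"newtons":{"type":"number"}},"required":["rows"]}

```bash
mkdir -p pics
cat > h.py <<'E'
import numpy as np, cv2
from scipy.spatial.transform import Rotation as R
from bench import r
def shot(n,save=None):
    p=r.grab_frame(n)
    if save: cv2.imwrite('pics/'+save,p['pixels'][:,:,::-1])
    return p
def att(p):
    a=np.array(p['attitude'],float)
    return a if a.shape==(3,3) else R.from_rotvec(a).as_matrix() if a.size==3 else R.from_quat(a).as_matrix()
def pix2w(p,uv,z=0):
    K=np.array(p['intrinsics']); d=np.linalg.inv(K)@[uv[0],uv[1],1]
    d=att(p)@(d*[1,-1,-1]); e=np.array(p['eye']); return e+d*(z-e[2])/d[2]
def w2pix(p,X):
    c=att(p).T@(np.array(X)-p['eye'])*[1,-1,-1]; q=np.array(p['intrinsics'])@c; return q[:2]/q[2]
E
python3 - <<'E'
from h import *
a=shot('top','t1.png'); b=shot('side','s1.png')
for p in(a,b):
    print({k:v for k,v in p.items() if k!='pixels'})
    for n in['plate_center','plate_edge_near','plate_edge_far','turning_stop','stop_ridge','lid_black','bench_block','tin_small']:
        z=dict(plate_center=.004,plate_edge_near=.004,plate_edge_far=.004,stop_ridge=.038).get(n,0)
        print(n,[(np.round(d['point'],0),round(d['conf'],2),pix2w(p,d['point'],z)[:2].round(3)) for d in r.landmark_of(p,n)][:4])
print(r.get_obs())
E
```

```text
{'intrinsics': array([[439.29370331,   0.        , 264.18471297],
       [  0.        , 439.29370331, 194.17336733],
       [  0.        ,   0.        ,   1.        ]]), 'eye': array([0.27319692, 0.06285076, 1.34636078]), 'attitude': array([ 0.18818482, -0.1767581 , -1.5501436 ]), 'shot': 1}
plate_center [(array([257., 203.]), 0.61, array([0.563, 0.097])), (array([219., 245.]), 0.58, array([0.43 , 0.211])), (array([330., 253.]), 0.55, array([ 0.41 , -0.128]))]
plate_edge_near [(array([209., 238.]), 0.82, array([0.451, 0.243])), (array([245., 202.]), 0.76, array([0.565, 0.134])), (array([342., 248.]), 0.67, array([ 0.427, -0.163]))]
plate_edge_far [(array([324., 251.]), 0.9, array([ 0.416, -0.109])), (array([268., 209.]), 0.67, array([0.543, 0.062]))]
turning_stop [(array([300., 213.]), 0.59, array([ 0.533, -0.037]))]
stop_ridge [(array([307., 209.]), 0.76, array([ 0.538, -0.055]))]
lid_black []
bench_block [(array([369., 194.]), 0.72, array([ 0.598, -0.254]))]
tin_small [(array([343., 167.]), 0.51, array([ 0.684, -0.176]))]
{'intrinsics': array([[346.8188818 ,   0.        , 254.77023
[... 1241 characters left out ...]
))]
{'clock': 0.9, 'joints': array([-1.31612737,  0.47697891,  0.02241426,  1.55539938, -0.01148714,
        1.10930381, -0.08310336]), 'qvel': array([ 0.00098638, -0.0004717 , -0.00075983,  0.00232073,  0.00057146,
       -0.00081715,  0.00024966]), 'tau': array([-4.02008191e-04, -5.96313930e+01,  1.60675049e+00, -2.81533670e+01,
        1.25413065e-02,  1.52618621e-03,  1.24330788e-05]), 'tcp_pos': array([0.23954509, 0.63108378, 0.2313226 ]), 'orientation': array([5.66763742e-01, 3.09003782e+00, 6.08658358e-05]), 'contact_force': array([-0.1361424 , -0.66881416,  0.70252295]), 'moment': array([ 0.01426068,  0.00701172, -0.041834  ]), 'gripper_force': 0.0, 'grip_width': 0.08541163350519822}
```

View pics/t1.png

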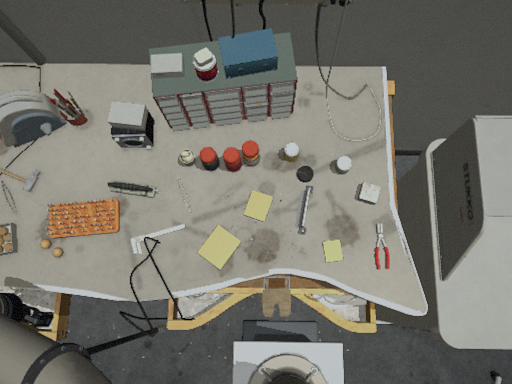

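View pics/s1.png

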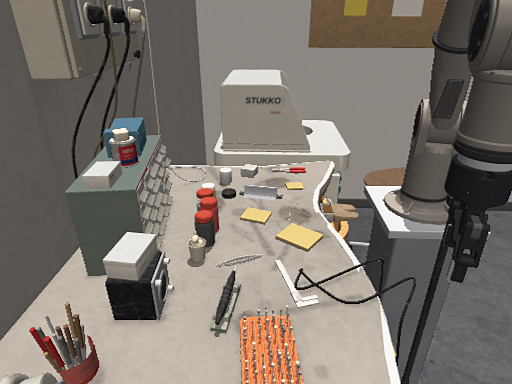

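Run:
```python
from h import *
a=shot('top'); b=shot('side')
for nm,p in(('top',a),('side',b)):
    hsv=cv2.cvtColor(p['pixels'],cv2.COLOR_RGB2HSV)
    m=cv2.inRange(hsv,(18,80,90),(35,255,255))
    n,l,s,c=cv2.connectedComponentsWithStats(m)
    for i in range(1,n):
        if 150<s[i,4]<3000:
            ct=cv2.findContours((l==i).astype(np.uint8),0,1)[0][0][:,0]
            w=np.array([pix2w(p,q,.008)[:2] for q in ct],np.float32)*1000
            rc=cv2.minAreaRect(w); print(nm,'yellow',c[i].round(),np.round(rc[0],1),np.round(rc[1],1),round(rc[2],1))
    for d in r.outline_of(p,'turning_stop')[:2]:
        print(nm,'stop',d['conf'],d['rect'])
        ct=cv2.findContours(d['pixels'].astype(np.uint8),0,1)[0]; ct=max(ct,key=len)[:,0]
        rc=cv2.minAreaRect(ct.astype(np.float32)); bx=cv2.boxPoints(rc)
        print([ (q.round(1),pix2w(p,q,0)[:2].round(4),pix2w(p,q,.038)[:2].round(4)) for q in bx])
t=cv2.resize(a['pixels'][140:290,170:370],None,fx=4,fy=4,interpolation=3)[:,:,::-1]
s=cv2.resize(b['pixels'][150:260,210:350],None,fx=5,fy=5,interpolation=3)[:,:,::-1]
cv2.imwrite('pics/c1.png',t); cv2.imwrite('pics/c2.png',s)
```

```text
top yellow [256. 202.] [555.4  95.4] [67.4 82.3] 71.8
top yellow [210. 242.] [439.2 231.3] [ 39.  103.3] 56.0
top yellow [214. 308.] [255.2 220. ] [ 74.3 304.5] 28.2
top yellow [334. 310.] [ 258.8 -138.7] [277.5  96.9] 60.1
top yellow [ 52. 328.] [188.7 685.1] [59.8 84.6] 55.4
top stop 0.92 [294.8, 189.0, 16.5, 47.6]
[(array([293.4, 232.9], dtype=float32), array([ 0.4708, -0.0169]), array([ 0.4652, -0.0146])), (array([300.5, 184.3], dtype=float32), array([ 0.6259, -0.0396]), array([ 0.6159, -0.0367])), (array([312.7, 186.1], dtype=float32), array([ 0.6205, -0.0782]), array([ 0.6107, -0.0742])), (array([305.6, 234.7], dtype=float32), array([ 0.4657, -0.0544]), array([ 0.4603, -0.0511]))]
top stop 0.66 [374.2, 224.4, 15.0, 44.9]
[(array([375., 223.], dtype=float32), array([ 0.5049, -0.2695]), array([ 0.4983, -0.2601])), (array([389., 223.], dtype=float32), array([ 0.5054, -0.3128]), array([ 0.4989, -0.3022])), (array([389., 269.], dtype=float32), array([ 0.3646, -0.3055]), array([ 0.362 , -0.2951])), (array([375., 269.], dtype=float32), array([ 0.364 , -0.2633]), array([ 0.3615, -0.2541]))]
side yellow [355.   7.] [ 9824.  49914.1] [70921.1  4428. ] 76.9
side yellow [256. 215.] [556.1  98.3] [78.6 86.4] 71.1
side yellow [299. 236.] [426.1 212.7] [ 98.9 111.8] 55.0
side stop 0.6 [240.3, 185.1, 39.8, 15.7]
[(array([239.6, 196.4], dtype=float32), array([ 0.6194, -0.0426]), array([0.6125, 0.031 ])), (array([240.8, 183.8], dtype=float32), array([ 0.6235, -0.148 ]), array([ 0.6164, -0.0674])), (array([280.9, 187.7], dtype=float32), array([ 0.4701, -0.1208]), array([ 0.4732, -0.042 ])), (array([279.7, 200.2], dtype=float32), array([ 0.4766, -0.0194]), array([0.4793, 0.0526]))]
```

View pics/c1.png

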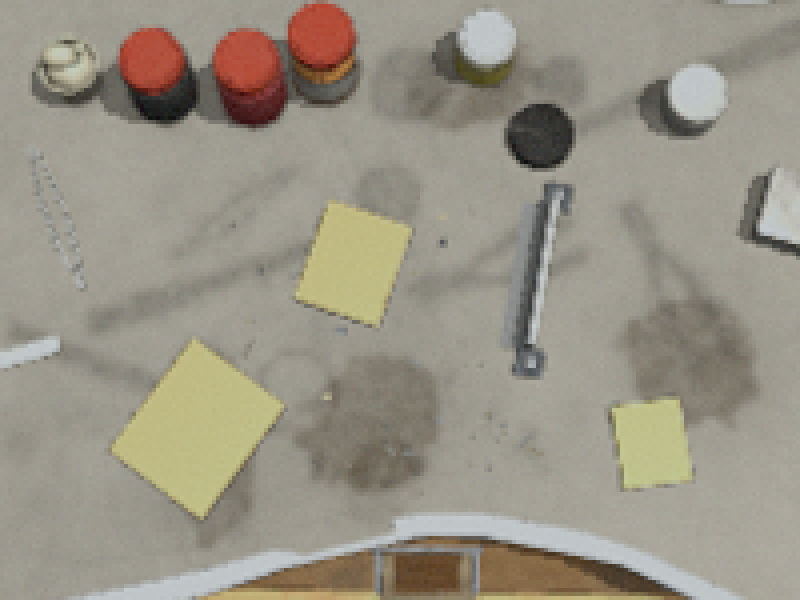

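View pics/c2.png

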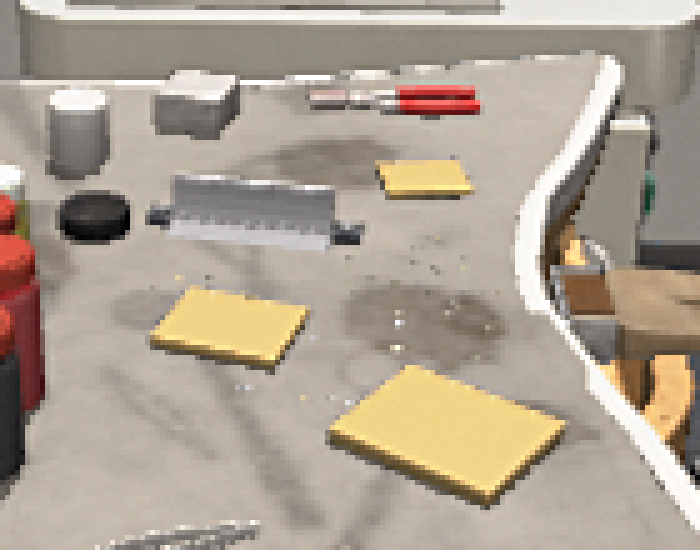

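Run:
```python
from h import *
a=shot('top'); b=shot('side')
T=lambda x,y,z:pix2w(a,(170+(x-1.5)/4,140+(y-1.5)/4),z)[:2].round(4)
S=lambda x,y,z:pix2w(b,(210+(x-2)/5,150+(y-2)/5),z)[:2].round(4)
print('plate top',[T(*q,.008) for q in[(332,201),(413,229),(381,327),(295,299)]])
print('plate side',[S(*q,.008) for q in[(190,286),(310,308),(274,360),(151,338)]])
print('feet',T(558,198,.01),T(528,361,.01))
print('footline S',S(172,234,0),S(333,247,0)); print('ridge S',S(175,176,.038),S(334,188,.038))
print('ridge T',T(549,189,.038),T(536,346,.038),T(560,189,.038),T(531,346,.038), 'lid',T(540,133,.016))
```

```text
plate top [array([0.6039, 0.1113]), array([0.5822, 0.0476]), array([0.5043, 0.0715]), array([0.5254, 0.1384])]
plate side [array([0.585 , 0.0474]), array([0.505 , 0.0736]), array([0.5272, 0.1394]), array([0.6054, 0.1162])]
feet [ 0.608  -0.0657] [ 0.479  -0.0415]
footline S [ 0.6036 -0.0431] [ 0.4887 -0.0281]
ridge S [ 0.6021 -0.0599] [ 0.4889 -0.045 ]
ridge T [ 0.608  -0.0562] [ 0.4861 -0.0454] [ 0.6081 -0.0647] [ 0.486  -0.0416] lid [ 0.659  -0.0515]
```

Candidates for the plate in t1: (219,247) largest, (258,206) middle and (333,251) smallest. The one at (258,206) measures about 70 x 84 mm and lies square to the stop within about 10°, so it is the one; the crops confirm it. The stop's foot line runs from (0.489,-0.028) to (0.604,-0.043), and its push direction is about -98°. I'll approach with half-open fingers spanning the near edge.

>>> apply_moves([
  [-0.94,-0.63,0,0,0,0.43],
  [-0.94,-0.63,0,0,0,0.43],
  [-0.94,-0.63,0,0,0,0.43],
  [-0.94,-0.63,0,0,0,0.43],
  [-0.94,-0.63,0,0,0,0.43],
], claw=0.6)

```text
clock: 1.82
tcp_pos: [0.4057, 0.3969, 0.2317]
orientation: [1.566, 2.722, 0.0]
contact_force: [-1.1, 0.8, 0.3]
grip_width: 0.0511
gripper_force: 0.0
```

```bash
cat >> h.py <<'E'
O=np.array([.547,-.033,0]); A=np.deg2rad(-98)
XS=np.array([np.cos(A),np.sin(A),0]); YS=np.array([-XS[1],XS[0],0]); 
def go(xs,ys,z,turn=True):
    "scaled row to reach stop-frame tcp pose with tool y along stop y, tool down"
    o=r.get_obs(); Rt=R.from_rotvec(o['orientation']).as_matrix()
    t=O+XS*xs+YS*ys+[0,0,z]; c=np.array(o['tcp_pos'])
    G=np.column_stack([-XS,YS,[0,0,-1]])
    d=c-O; print('t',round(o['clock'],2),'stop xyz mm',(1000*np.array([d@XS,d@YS,d[2]])).round(1),'F',np.round(o['contact_force'],1),'w',round(o['grip_width'],4))
    print('row',(Rt.T@(t-c)/.25).round(3),(R.from_matrix(Rt.T@G).as_rotvec()/(np.pi/2)).round(3))
E
python3 -c "
from h import *
go(-.2,-.01,.1)"
```

```text
t 1.82 stop xyz mm [-406.  -199.7  231.7] F [-1.1  0.8  0.3] w 0.0511
row [-1.116  0.087  0.528] [0.001 0.    0.424]
```

>>> apply_moves([
  [-1,0.09,0.45,0,0,0.424],
  [-1,0.09,0.45,0,0,0.424],
  [-1,0.09,0.45,0,0,0.424],
  [-1,0.09,0.45,0,0,0.424],
  [-1,0.09,0.45,0,0,0.424],
])

```text
clock: 2.45
tcp_pos: [0.5509, 0.1922, 0.1176]
orientation: [2.369, 2.06, -0.003]
contact_force: [-0.1, 1.3, 0.2]
grip_width: 0.051
gripper_force: 0.0
```

```bash
python3 -c "
from h import *
go(-.2,-.01,.02)
a=shot('top');b=shot('side')
cv2.imwrite('pics/c3.png',np.hstack([cv2.resize(p['pixels'][y:y+130,x:x+130],(400,400),interpolation=2) for p,x,y in((a,200,140),(b,200,140))])[:,:,::-1])"
```

```text
t 2.45 stop xyz mm [-223.5  -27.5  117.6] F [-0.1  1.3  0.2] w 0.051
row [-0.093  0.07   0.391] [-0.     0.002  0.   ]
```

View pics/c3.png

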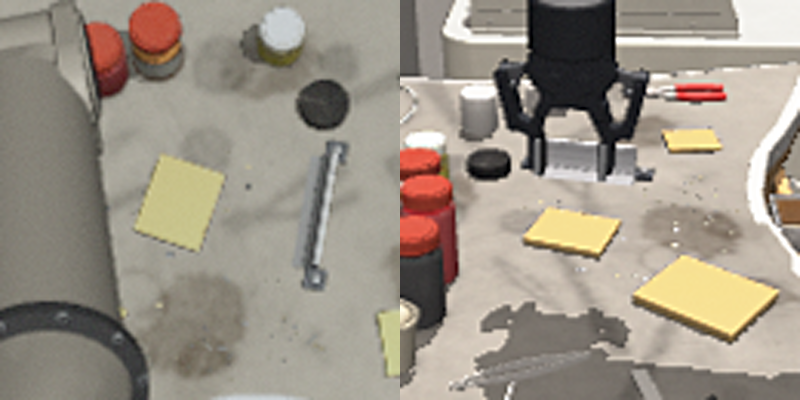

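>>> apply_moves([
  [0,0,0,0,0,0],
])

```text
clock: 2.68
tcp_pos: [0.5494, 0.1977, 0.1191]
orientation: [-2.363, -2.069, -0.001]
contact_force: [0.7, -0.0, 0.3]
grip_width: 0.0514
gripper_force: 0.0
```

```bash
python3 -c "
from h import *
go(-.2,-.01,.02)"
```

```text
t 2.67 stop xyz mm [-228.8  -29.7  119.1] F [ 0.7 -0.   0.3] w 0.0514
row [-0.116  0.078  0.396] [-0.    -0.001  0.005]
```

>>> apply_moves([
  [-0.1,0.08,0.2,0,0,0],
  [-0.1,0.08,0.396,0,0,0],
  [-0.1,0.08,0.43,0,0,0],
  [-0.1,0.08,0.445,0,0,0],
  [-0.1,0.08,0.455,0,0,0],
])

```text
clock: 3.3
tcp_pos: [0.5673, 0.1705, 0.0068]
orientation: [2.363, 2.069, 0.005]
contact_force: [-1.2, -0.4, 0.7]
grip_width: 0.0508
gripper_force: 0.0
```

```bash
python3 -c "
from h import *
go(-.15,-.01,.002)
b=shot('side')
x,y=w2pix(b,r.get_obs()['tcp_pos']);x=int(x)-50;y=int(y)-50
cv2.imwrite('pics/c4.png',cv2.resize(b['pixels'][y:y+100,x:x+100],(600,600),interpolation=2)[:,:,::-1])"
```

```text
t 3.3 stop xyz mm [-204.3   -8.2    6.8] F [-1.2 -0.4  0.7] w 0.0508
row [-0.217 -0.009  0.019] [ 0.002 -0.001  0.005]
```

View pics/c4.png

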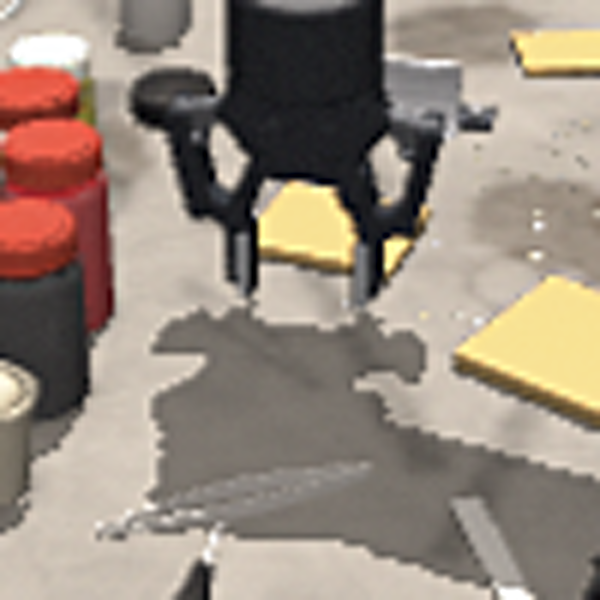

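The fingers straddle the near edge, with tips at (245,295) and (362,300) in the crop just above the bench. I'll probe down slowly.

>>> apply_moves([
  [0,0,0.008,0,0,0],
  [0,0,0.016,0,0,0],
  [0,0,0.02,0,0,0],
  [0,0,0.024,0,0,0],
])

```text
clock: 3.85
tcp_pos: [0.5662, 0.169, -0.001]
orientation: [-2.365, -2.068, -0.0]
contact_force: [0.2, -1.2, -0.2]
grip_width: 0.0509
gripper_force: 0.0
```

>>> apply_moves([
  [0,0,0.006,0,0,0],
  [0,0,0.01,0,0,0],
  [0,0,0.01,0,0,0],
])

```text
clock: 4.22
tcp_pos: [0.5662, 0.169, -0.0031]
orientation: [-2.365, -2.068, -0.0]
contact_force: [-1.7, 0.2, 4.3]
grip_width: 0.0512
gripper_force: 2.3
```

>>> apply_moves([
  [-0.02,0,-0.011,0,0,0],
  [-0.06,0,-0.011,0,0,0],
  [-0.11,0,-0.011,0,0,0],
  [-0.16,0,-0.011,0,0,0],
  [-0.21,0,-0.011,0,0,0],
])

```text
clock: 4.85
tcp_pos: [0.5591, 0.1161, -0.0007]
orientation: [2.365, 2.068, 0.0]
contact_force: [-0.3, 1.4, -1.3]
grip_width: 0.051
gripper_force: 0.7
```

>>> apply_moves([
  [-0.05,0,0,0,0,0],
  [-0.1,0,0,0,0,0],
  [-0.15,0,0,0,0,0],
  [-0.2,0,0,0,0,0],
  [-0.23,0,0,0,0,0],
])

```text
clock: 5.48
tcp_pos: [0.5514, 0.0588, -0.0007]
orientation: [2.365, 2.067, -0.0]
contact_force: [0.6, 1.7, -0.6]
grip_width: 0.0514
gripper_force: 0.7
```

```bash
python3 -c "
from h import *
go(-.025,-.01,-.0005)
a=shot('top');b=shot('side')
cv2.imwrite('pics/c5.png',np.hstack([cv2.resize(p['pixels'][y:y+80,x:x+80],(400,400),interpolation=2) for p,x,y in((a,250,170),(b,220,160))])[:,:,::-1])"
```

```text
t 5.47 stop xyz mm [-91.6  -8.5  -0.7] F [ 0.6  1.7 -0.6] w 0.0514
row [-0.266 -0.008 -0.001] [-0.     0.     0.003]
```

View pics/c5.png

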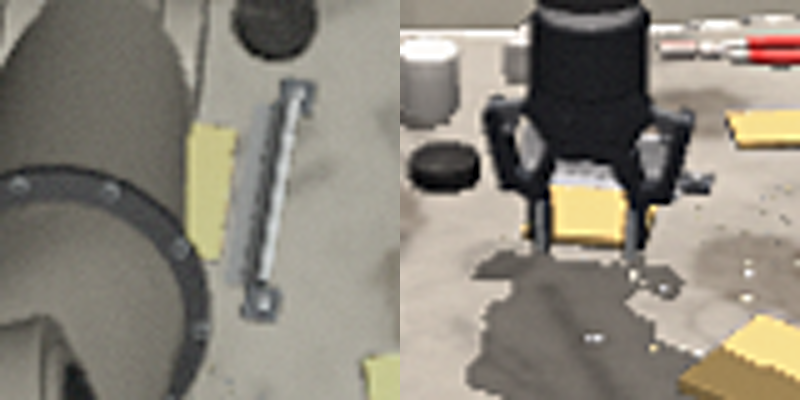

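The plate is squared up ((190-237, 125-262) in the left half), close in front of the stop and centred on it. I'll push on more slowly.

>>> apply_moves([
  [-0.03,0,0,0,0,0],
  [-0.06,0,0,0,0,0],
  [-0.09,0,0,0,0,0],
  [-0.12,0,0,0,0,0],
  [-0.15,0,0,0,0,0],
])

```text
clock: 6.2
tcp_pos: [0.5473, 0.0271, -0.0008]
orientation: [-2.359, -2.071, -0.006]
contact_force: [3.0, 11.9, -7.0]
grip_width: 0.0511
gripper_force: 6.2
```

```bash
python3 -c "
from h import *
go(-.025,-.01,-.0005)
a=shot('top');b=shot('side')
cv2.imwrite('pics/c6.png',np.hstack([cv2.resize(p['pixels'][y:y+80,x:x+80],(400,400),interpolation=2) for p,x,y in((a,250,170),(b,220,160))])[:,:,::-1])"
```

```text
t 6.2 stop xyz mm [-59.5  -8.   -0.8] F [ 3.  11.9 -7. ] w 0.0511
row [-0.138 -0.009 -0.002] [ 0.    -0.003  0.006]
```

View pics/c6.png

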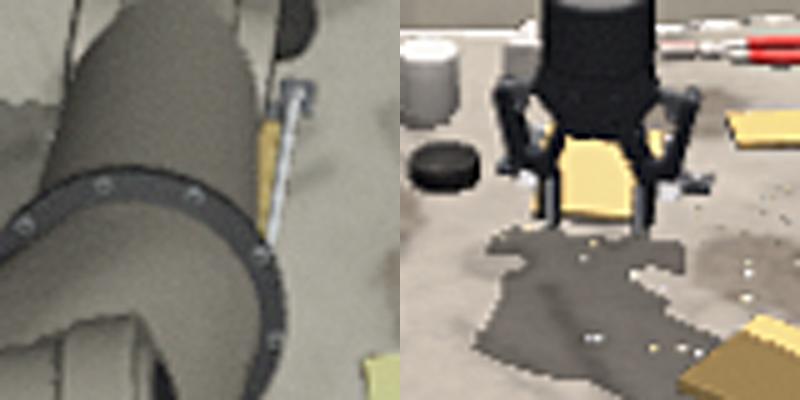

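The plate is climbing the stop with about 12 N of push. I'll continue.

>>> apply_moves([
  [-0.03,0,0,0,0,0],
  [-0.06,0,0,0,0,0],
  [-0.08,0,0,0,0,0],
  [-0.1,0,0,0,0,0],
  [-0.11,0,0,0,0,0],
])

```text
clock: 6.92
tcp_pos: [0.5428, -0.0048, -0.0007]
orientation: [-2.365, -2.068, 0.0]
contact_force: [-0.5, 2.5, -0.8]
grip_width: 0.0508
gripper_force: 1.1
```

```bash
python3 -c "
from h import *
go(-.02,-.008,-.0008)
a=shot('top');b=shot('side')
print([(np.round(d['point']),d['conf'],pix2w(b,d['point'],.06)) for d in r.landmark_of(b,'plate_edge_far')][:3])
cv2.imwrite('pics/c7.png',np.hstack([cv2.resize(p['pixels'][y:y+80,x:x+80],(400,400),interpolation=2) for p,x,y in((a,250,170),(b,220,160))])[:,:,::-1])"
```

```text
t 6.92 stop xyz mm [-27.4  -8.1  -0.7] F [-0.5  2.5 -0.8] w 0.0508
row [-0.029  0.     0.   ] [-0.    -0.     0.004]
[(array([308., 231.]), 0.78, array([0.40811709, 0.26588014, 0.06      ])), (array([296., 188.]), 0.63, array([0.42286823, 0.00711133, 0.06      ])), (array([256., 174.]), 0.51, array([ 0.5647443 , -0.10651555,  0.06      ]))]
```

View pics/c7.png

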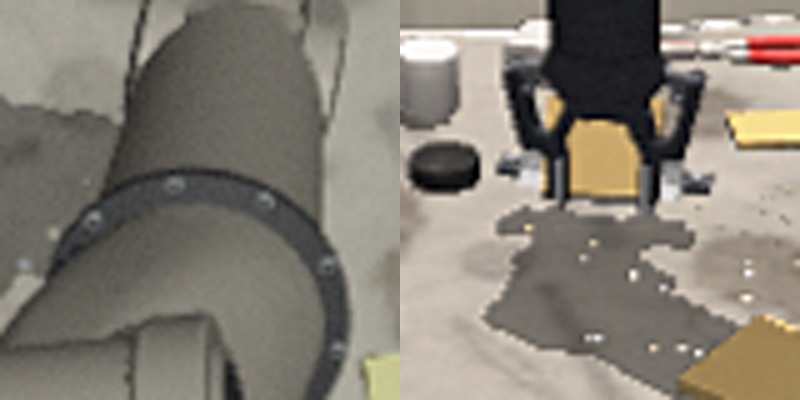

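The plate is now steep and level (right half, plate at (545-655, 90-200)). I'll take small steps until the force rises at the foot line.

>>> apply_moves([
  [-0.01,0,0,0,0,0],
  [-0.02,0,0,0,0,0],
  [-0.024,0,0,0,0,0],
  [-0.024,0,0,0,0,0],
])

```text
clock: 7.58
tcp_pos: [0.5422, -0.0106, -0.0006]
orientation: [2.365, 2.068, 0.0]
contact_force: [0.7, 0.9, -0.9]
grip_width: 0.0512
gripper_force: 0.6
```

>>> apply_moves([
  [-0.006,0,0,0,0,0],
  [-0.012,0,0,0,0,0],
  [-0.012,0,0,0,0,0],
])

```text
clock: 7.95
tcp_pos: [0.542, -0.0121, -0.0005]
orientation: [-2.363, -2.069, -0.002]
contact_force: [-0.2, 5.8, -0.0]
grip_width: 0.051
gripper_force: 2.4
```

>>> apply_moves([
  [-0.006,0,0,0,0,0],
  [-0.006,0,0,0,0,0],
])

```text
clock: 8.2
tcp_pos: [0.5419, -0.0125, -0.0005]
orientation: [-2.362, -2.069, -0.003]
contact_force: [0.4, 8.5, 1.6]
grip_width: 0.0511
gripper_force: 3.8
```

The push is now stiff, so the near edge is at the foot line. I'll back off, then rise.

>>> apply_moves([
  [0.03,0,0,0,0,0],
  [0.1,0,0,0,0,0],
  [0.25,0,-0.1,0,0,0],
  [0.45,0,-0.3,0,0,0],
  [0.6,0,-0.5,0,0,0],
])

```text
clock: 8.82
tcp_pos: [0.5601, 0.1312, 0.1186]
orientation: [-2.363, -2.069, 0.003]
contact_force: [-0.2, -0.3, -1.0]
grip_width: 0.0514
gripper_force: 0.0
```

```bash
python3 -c "
from h import *
go(.09,-.008,.16)
a=shot('top');b=shot('side')
for p in(a,b):
  for n in('plate_edge_far','plate_edge_near'):
    z=.064 if 'far' in n else .004
    for d in r.landmark_of(p,n)[:4]:
      w=pix2w(p,d['point'],z)-O; print(n,np.round(d['point']),round(d['conf'],2),(1000*w@XS).round(),(1000*w@YS).round())
cv2.imwrite('pics/c8.png',np.hstack([cv2.resize(p['pixels'][y:y+80,x:x+80],(400,400),interpolation=2) for p,x,y in((a,250,170),(b,220,150))])[:,:,::-1])"
```

```text
t 8.82 stop xyz mm [-164.4   -9.9  118.6] F [-0.2 -0.3 -1. ] w 0.0514
row [-1.018  0.    -0.165] [-0.001  0.001  0.005]
plate_edge_far [328. 252.] 0.72 98.0 -126.0
plate_edge_far [309. 202.] 0.57 25.0 10.0
plate_edge_near [341. 248.] 0.8 144.0 -102.0
plate_edge_near [293. 208.] 0.76 -18.0 -2.0
plate_edge_near [205. 239.] 0.63 -271.0 -138.0
plate_edge_far [297. 186.] 0.65 -16.0 -129.0
plate_edge_far [307. 230.] 0.63 -282.0 -175.0
plate_edge_far [259. 173.] 0.62 73.0 16.0
plate_edge_near [264. 201.] 0.93 -26.0 -19.0
plate_edge_near [290. 236.] 0.76 -229.0 -130.0
plate_edge_near [293. 186.] 0.7 116.0 -108.0
```

View pics/c8.png

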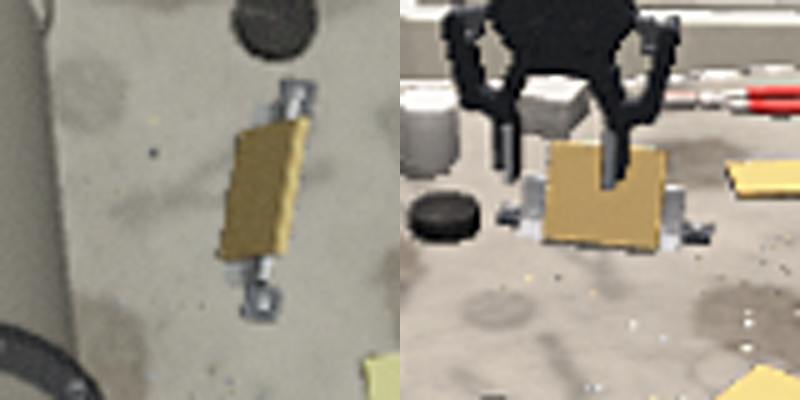

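The plate leans on the stop by itself. In the top crop its raised edge runs (308,118)-(288,255), about 27 mm behind the foot line, with the lower edge at about -8 mm. Now I go over the top and behind.

>>> apply_moves([
  [-0.1,0,-0.12,0,0,0],
  [-0.35,0,-0.14,0,0,0],
  [-0.6,0,-0.14,0,0,0],
  [-0.8,0,-0.14,0,0,0],
  [-0.96,0,-0.14,0,0,0],
])

```text
clock: 9.75
tcp_pos: [0.5265, -0.1128, 0.1516]
orientation: [-2.368, -2.062, 0.004]
contact_force: [0.0, 0.2, 0.3]
grip_width: 0.0514
gripper_force: 0.0
```

```bash
python3 -c "
from h import *
go(.078,-.005,.049)"
```

```text
t 9.75 stop xyz mm [ 81.8  -9.2 151.6] F [0.  0.2 0.3] w 0.0514
row [0.016 0.018 0.41 ] [-0.002  0.001  0.001]
```

>>> apply_moves([
  [0,0.018,0.15,0,0,0],
  [0,0.018,0.3,0,0,0],
  [0,0.018,0.39,0,0,0],
  [0,0.018,0.41,0,0,0],
  [0,0.018,0.41,0,0,0],
])

```text
clock: 10.38
tcp_pos: [0.5326, -0.1104, 0.05]
orientation: [-2.366, -2.066, 0.002]
contact_force: [-0.3, -0.7, 0.4]
grip_width: 0.0511
gripper_force: 0.0
```

>>> apply_moves([
  [0.05,0,0,0,0,0],
  [0.1,0,0,0,0,0],
  [0.14,0,0,0,0,0],
  [0.18,0,0,0,0,0],
  [0.22,0,0,0,0,0],
])

```text
clock: 11.0
tcp_pos: [0.5408, -0.0543, 0.0505]
orientation: [2.364, 2.069, 0.0]
contact_force: [-0.2, -0.4, 0.4]
grip_width: 0.0513
gripper_force: 0.1
```

```bash
python3 -c "
from h import *
go(-.01,-.005,.049)
a=shot('top');b=shot('side')
cv2.imwrite('pics/c9.png',np.hstack([cv2.resize(p['pixels'][y:y+80,x:x+80],(400,400),interpolation=2) for p,x,y in((a,250,170),(b,220,150))])[:,:,::-1])"
```

```text
t 11.0 stop xyz mm [21.9 -3.2 50.5] F [-0.2 -0.4  0.4] w 0.0513
row [ 0.128 -0.006  0.006] [ 0.    -0.     0.004]
```

>>> apply_moves([
  [0.03,0,0,0,0,0],
  [0.06,0,0,0,0,0],
  [0.09,0,0,0,0,0],
  [0.12,0,0,0,0,0],
  [0.15,0,0,0,0,0],
])

```text
clock: 11.72
tcp_pos: [0.5457, -0.0173, 0.0504]
orientation: [2.365, 2.068, 0.0]
contact_force: [-0.3, 0.6, 1.1]
grip_width: 0.0512
gripper_force: 0.0
```

>>> apply_moves([
  [0.02,0,0,0,0,0],
  [0.04,0,0,0,0,0],
  [0.04,0,0,0,0,0],
  [0.04,0,0,0,0,0],
])

```text
clock: 12.22
tcp_pos: [0.5469, -0.0082, 0.0504]
orientation: [2.365, 2.068, -0.0]
contact_force: [0.4, -1.1, -0.3]
grip_width: 0.0513
gripper_force: 0.0
```

```bash
cat > look.py <<'E'
from h import *
go(.08,-.005,.2)
for n in('top','side'):
    p=shot(n)
    hsv=cv2.cvtColor(p['pixels'],cv2.COLOR_RGB2HSV)
    m=cv2.morphologyEx(cv2.inRange(hsv,(15,70,50),(38,255,255)),cv2.MORPH_OPEN,np.ones((3,3)))
    k,l,s,c=cv2.connectedComponentsWithStats(m)
    for i in range(1,k):
        w=pix2w(p,c[i],.008)
        if s[i,4]>60 and .38<w[0]<.72 and -.3<w[1]<.3:
            ct=cv2.findContours((l==i).astype(np.uint8),0,1)[0][0][:,0]
            q=np.array([[(pix2w(p,u,.008)-O)@XS,(pix2w(p,u,.008)-O)@YS] for u in ct],np.float32)*1000
            rc=cv2.minAreaRect(q); print(n,'yellow px',c[i].round(),'area',s[i,4],'stopframe',np.round(rc[0],1),np.round(rc[1],1),round(rc[2],1),'rgb std',p['pixels'][l==i].mean(0).round(),p['pixels'][l==i].std(0).round(1))
    for d in r.landmark_of(p,'plate_center')[:4]: 
        w=pix2w(p,d['point'],.004)-O; print(n,'pc',np.round(d['point']),round(d['conf'],2),(1000*w@XS).round(),(1000*w@YS).round())
E
python3 look.py
```

```text
t 12.22 stop xyz mm [-24.5  -3.5  50.4] F [ 0.4 -1.1 -0.3] w 0.0513
row [-0.418 -0.008 -0.598] [0.    0.    0.004]
top yellow px [219. 246.] area 982 stopframe [-224.2 -154.6] [108.7  90.5] 63.0 rgb std [157. 142.  98.] [13.5 16.4 12.7]
top pc [331. 253.] 0.78 116.0 -121.0
top pc [216. 245.] 0.65 -233.0 -151.0
side yellow px [294. 185.] area 126 stopframe [ 109.7 -114. ] [61.2 64.1] 10.5 rgb std [226. 202. 132.] [45.5 46.4 30.8]
side yellow px [257. 203.] area 284 stopframe [-54.3  -0.6] [85.3 80.9] 88.3 rgb std [175. 151. 100.] [46.9 45.5 31.7]
side yellow px [299. 236.] area 755 stopframe [-226.6 -154.3] [112.7 101.1] 62.9 rgb std [158. 133.  85.] [29.5 28.6 19.2]
side pc [295. 182.] 0.5 146.0 -113.0
side pc [258. 203.] 0.49 -44.0 -1.0
```

>>> apply_moves([
  [0,0,-0.25,0,0,0],
  [0,0,-0.5,0,0,0],
  [0.25,0,-0.7,0,0,0],
  [0.5,0,-0.7,0,0,0],
  [0.75,0,-0.7,0,0,0],
])

```text
clock: 13.05
tcp_pos: [0.5708, 0.1652, 0.2266]
orientation: [2.365, 2.067, 0.005]
contact_force: [0.8, -0.0, -0.6]
grip_width: 0.0515
gripper_force: 0.0
```

```bash
python3 look.py
python3 - <<'E'
from h import *
a=shot('top')
p0=cv2.imread('pics/t1.png')[:,:,::-1].astype(int)
d=(abs(a['pixels'].astype(int)-p0).max(2)>40).astype(np.uint8)
k,l,s,c=cv2.connectedComponentsWithStats(d)
print([(s[i].tolist()) for i in range(1,k) if s[i,4]>8])
g=cv2.cvtColor(a['pixels'],cv2.COLOR_RGB2GRAY)
print(g[188:226:2,268:306:2])
E
```

```text
t 13.05 stop xyz mm [-199.6   -4.1  226.6] F [ 0.8 -0.  -0.6] w 0.0515
row [-1.119 -0.01   0.104] [ 0.002 -0.001  0.003]
top yellow px [277. 204.] area 193 stopframe [-68.8   1.2] [79.5 30.1] 89.0 rgb std [193. 188. 135.] [11.7 11.7  8.4]
top yellow px [286. 204.] area 101 stopframe [-39.6   9.2] [21.7 60.7] 8.2 rgb std [194. 190. 136.] [7.1 6.7 4. ]
top pc [282. 206.] 0.75 -52.0 -1.0
top pc [329. 250.] 0.75 109.0 -114.0
top pc [381. 246.] 0.27 265.0 -78.0
side yellow px [294. 185.] area 126 stopframe [ 109.7 -114. ] [61.2 64.1] 10.5 rgb std [225. 202. 131.] [45.7 46.4 30.7]
side yellow px [257. 203.] area 284 stopframe [-54.3  -0.4] [85.  80.9] 88.3 rgb std [221. 195. 129.] [43.6 44.1 29.8]
side yellow px [299. 236.] area 756 stopframe [-226.6 -154.3] [112.7 101.1] 62.9 rgb std [226. 203. 132.] [48.5 47.7 31.5]
side pc [302. 237.] 0.96 -225.0 -162.0
side pc [256. 203.] 0.68 -44.0 7.0
side pc [294. 183.] 0.51 136.0 -110.0
[[199, 117, 26, 9, 87], [227, 117, 9, 3, 15], [188, 118, 10, 9, 43], [200, 119, 58, 115, 1195], [226, 124, 3, 7, 10], [200, 126, 7, 2, 13], [198, 129, 2, 7, 10], [1
[... 1370 characters left out ...]
 178 168 188 178 174 187 158 147 143 140  89
  124]
 [157 140 193 189 190 189 180 178 166 183 192 192 172 162 147 149 136  88
  142]
 [156 142 190 180 191 190 186 189 190 191 164 173 184 153 158 148 124  80
  155]
 [159 129 185 178 181 188 172 168 193 177 170 176 192 165 160 145 114  69
  193]
 [159 139 192 193 191 192 163 176 191 169 192 182 185 165 154 150  91  61
  205]
 [158 145 107 141 178 174 182 195 194 166 181 171 175 166 151 147  93  77
  197]
 [155 153 158 158 162 156 156 137 118 162 177 177 180 163 149 135  90 125
  199]
 [159 157 157 160 162 159 157 164 165 167 166 162 161 164 147 138  85 143
  181]
 [156 157 160 157 159 161 160 163 162 164 163 164 165 158 147 108  79 162
  157]]
```

The plate lies flat in front of the stop, spanning about -85 to -15 mm, and the dark dimples of the hollows show on its upper face. Nothing else on the bench has changed apart from the arm.

```bash
python3 -c "
from h import *
print(r.hand_in())"
```

```text
the job is handed in; nothing more can be done
None
```

The middle-sized brass plate was tipped up against the stop by pushing only, left leaning there by itself, then pushed over from behind; camera measurements show it flat in front of the stop, hollows up, with nothing else moved, and the job is handed in at about 13 s on the robot's clock.

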